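# Gauge hook-on tube holders and fit the good one to the bath

### The arm

A 7-joint arm with a two-finger parallel gripper is mounted at the origin on a cart in front of the work surface, level with it; the furniture and walls round the work are solid. World frame = base frame: x ahead of the robot, y to its left, z up, the work surface at z = 0. Lengths are in m, angles in rad, forces in N, time in s.
With the tool pointing down it reaches from about 0.425 to 0.875 m from the base axis. Payload 4.7 kg.
Tool frame: the origin (TCP) lies between the finger pads, 19 mm behind the fingertips; this is the grasp point; z points along the fingers, y is the line along which they close (so a half turn about z gives the same grasp; the last joint's range is limited). The gripper opens to 85 mm and grips with 20 to 120 N. Pads are 22 mm wide; open, the fingers measure 114 mm over their backs; the gripper's body (76 mm by 85 mm) begins 54 mm behind the grasp point. The pads swing forward as they close: fully open they stand 13 mm farther back than shut.
Start: joints at [0.014, 0.321, -0.07, 1.45, 0.023, 1.371, -0.057], TCP at [0.65, -0, 0.25] pointing down, gripper open.
Joint ranges: [-2.86, 2.86], [-0.3, 2.09], [-1.38, 1.24], [0.06, 2.45], [-1.56, 4.7], [0.09, 2.05], [-2.69, 2.69]. Speed limits (rad/s): [2.57, 2.57, 3.14, 3.14, 3.14, 3.14, 3.14].

### API

Orientations are given as a 3x3 rotation matrix whose columns are the frame's x, y, z axes.
In Python, from workcell import robot gives the robot as it stands.
- The arm moves only by the tool drive_tool, never from a script. Its arguments are lists of equal length, an entry for each row: "translation": the shift along the tool's x, y, z in m, a list of three; "spin": the turn about the tool's z in rad; "hand": the closure, from 0 (fully open) to 1 (shut). A call has exactly 8 rows; each row is the pose to reach, as a shift and turn from the pose commanded when the call began, along the tool's axes at that moment; what a row does not reach only later rows make up. A row lasts 1/12 s, in which the tool goes at most 41.7 mm and 7.16 degrees, less where a joint would pass 70% of its speed; a pose out of reach is approached as far as the arm can. A call with a gripper value outside its range is refused whole. The fingers move at their own pace and stop on an object; "grip_force" is the grip in N (left out, the last holds). Time passes only in rows, so rows that repeat a pose let the fingers close, or fill a call up. It gives the time, the measured TCP pose, the force, the opening and the grip force at its end, in the units of the state.
- robot.get_state(): the state, without advancing time (a new reading comes with each control period).
- robot.get_image(name): name is "scene" or "side" or "wrist"; returns the picture (480x640x3 uint8, red, green, blue); there is no depth.
- robot.camera_params(name): a dict with "fx", "fy", "cx", "cy" (pixels), "dist" ([k1, k2, p1, p2, k3] as OpenCV has them; the pictures are not rectified), "position" and "attitude" of the camera in the world; the wrist camera has in their place "tool_from_camera" (4x4, takes a point from camera to tool coordinates, whose origin is the TCP and whose axes are the flange's). Camera axes: x right, y down, z forward; pixel columns grow to the right and rows downward; lengths in m; the calibration is good to about 2 mm. A picture is of the moment at which its call begins: read the wrist's pose just before it. camera_params takes no time and is no camera call.
- robot.close_job(): hands the job in; it is judged then, once.
The state is a dict: "time": time; "joint_pos": joint angles; "dq": joint speeds; "tau": joint torques, N m; "position": TCP position; "orientation": TCP orientation; "contact_force": force on the tool from outside, world axes, zero at the start; "torque": the same for the moment, N m; "grip_width": opening from 0.0 (shut) to 1.0 (fully open); "gripper_force": force on a finger pad.
Only numpy, scipy, OpenCV 4.12 (cv2) and the standard library are available. Lean on these libraries where they do the work, as an engineer would, in place of code of your own. Each camera call takes 0.05 s, during which the arm holds its last target. There are 200 camera calls.

### The job

The hook-on tube holders for two tube sizes got mixed up. Take one holder at a time and slide it, foot first, down over the pin of the pin gauge: if it goes all the way down to the seat, hang it by its bent lip over the rim of the steel rinse bath with the sleeve inside; if it stops on the tapered nose, stand it upright in the shallow grey dish instead. Put each holder away before you touch the next, check both, and leave the pipette, the specimen cup and the marker where they are.

Things in the scene. Friction and masses are not known exactly. Their poses are not given: they have to be found in the camera images.
- holder_1: Hook-on tube holder, loose, 55 to 115 g, standing on its foot, bent lip towards the robot (within 0.8 rad): upright black plastic sleeve, open at both ends, 32 mm outside diameter, 50 mm long, with a bent steel strip on its +x side. Origin: centre of the foot, z up the sleeve. Grip the sleeve across y, TCP 30 mm above the foot. Bore wide (23 mm) or narrow (17 mm): only the gauge tells which.
- holder_2: Hook-on tube holder, loose, 55 to 115 g, standing on its foot, bent lip towards the robot (within 0.8 rad): upright black plastic sleeve, open at both ends, 32 mm outside diameter, 50 mm long, with a bent steel strip on its +x side. Origin: centre of the foot, z up the sleeve. Grip the sleeve across y, TCP 30 mm above the foot. Bore wide (23 mm) or narrow (17 mm): only the gauge tells which.
- holder_1_gap (a point): Middle of the rim gap of that holder, under the bridge of its strip: 28.5 mm from the sleeve's axis in +x, 50 mm above the foot, axes as the holder's. The strip is 20 mm wide (y); gap 11 mm, between its back (x = 20 to 23 from the sleeve's axis) and its lip (x = 34 to 37), which ends 19 mm above the foot, flared out to x = 41. Strip top: 53 mm above the foot.
- holder_2_gap (a point): Middle of the rim gap of that holder, under the bridge of its strip: 28.5 mm from the sleeve's axis in +x, 50 mm above the foot, axes as the holder's. The strip is 20 mm wide (y); gap 11 mm, between its back (x = 20 to 23 from the sleeve's axis) and its lip (x = 34 to 37), which ends 19 mm above the foot, flared out to x = 41. Strip top: 53 mm above the foot.
- gauge_seat (a point): Pin gauge, fixed: dark steel base plate 84x66x10 mm, aluminium seat ring (40 mm diameter, top 15 mm above the worktop), upright steel pin of 20 mm diameter. This point: on the pin's axis at the seat's top. A holder with the wide bore goes down until its foot is on the seat; a narrow one stops on the taper, foot about 34 mm above the seat (rigid: stop at a few newtons).
- gauge_nose (a point): Tip of the gauge pin's nose, on its axis, 45 mm above the seat. The pin's top 14 mm taper from 20 to 8 mm diameter.
- bath: Empty stainless steel rinse bath, fixed: open tank, 140 mm (x) by 200 mm (y) between the middles of its 3 mm walls; inner floor 9 mm above the worktop, rim 90 mm. Origin: centre of the underside. The rim is a bead 6 mm thick, at x = -70 (nearest the robot, bare wall) and +70 mm, y = +-100 mm. Handles outside the short walls, drain stub outside x = +70.
- bath_rim (a point): Centre of the bath's mouth, level with the top of the rim, axes as the bath's. A hung holder's bridge lies on the bead, its lip outside the wall, its foot about 50 mm below this level and clear of the floor; let go, it settles a few degrees out of upright.
- dish: Shallow grey plastic dish for holders that do not fit, fixed: 120 mm (x) by 104 mm (y), rim 22 mm high, inner floor 3 mm above the worktop. Origin: centre of the underside.
- dish_in (a point): Centre of the dish's inner floor, axes as the dish's.
- micropipette: Bystander: white and blue pipette, 258 mm long, lying behind the work. Origin: under its middle.
- specimen_cup: Bystander: lidded specimen cup, 56 mm diameter, 57 mm high. Origin: centre of its foot.
- marker_orange: Bystander: orange and black marker, 120 mm long, lying near the worktop's front edge. Origin: under its middle.
Not all that is in view belongs to the job. What is shaped like the holder_1 but purple is not meant. What is shaped like the dish but purple is not meant.

How it is judged:
On the way, in this order (a step that is already met when the one before it is completed fails the run):
1. one holder is slid onto the gauge pin as far as it goes, the other still standing untouched ((((horizontal distance between holder_1 and gauge_seat below 0.005 m and angle between holder_1's own z axis and vertical below 0.12 rad and z of holder_1 in the frame of gauge_seat below 0.004 m) and distance of holder_2 from where it was at the start of the episode below 0.03 m) or ((horizontal distance between holder_2 and gauge_seat below 0.005 m and angle between holder_2's own z axis and vertical below 0.12 rad and z of holder_2 in the frame of gauge_seat below 0.041 m) and distance of holder_1 from where it was at the start of the episode below 0.03 m))), for 0.1 s.
2. that holder is put where its fit says (hung in the bath, or in the dish), the other still untouched ((((x of holder_1 in the frame of bath_rim between -0.07 and 0.07 m and y of holder_1 in the frame of bath_rim between -0.1 and 0.1 m and z of holder_1 in the frame of bath_rim between -0.062 and -0.043 m and angle between holder_1's own z axis and vertical below 0.3 rad and contact force between holder_1 and bath above 0.05 N and contact force between holder_1 and the fingers below 0.05 N and linear speed of holder_1 below 0.03 m/s) and distance of holder_2 from where it was at the start of the episode below 0.03 m) or ((x of holder_2 in the frame of dish_in between -0.06 and 0.06 m and y of holder_2 in the frame of dish_in between -0.052 and 0.052 m and z of holder_2 in the frame of dish_in below 0.005 m and angle between holder_2's own z axis and vertical below 0.12 rad and contact force between holder_2 and dish above 0.05 N and contact force between holder_2 and the fingers below 0.05 N and linear speed of holder_2 below 0.03 m/s) and distance of holder_1 from where it was at the start of the episode below 0.03 m))), for 0.2 s.
3. the other holder is slid onto the gauge pin as far as it goes, the first staying where it was put ((((x of holder_1 in the frame of bath_rim between -0.07 and 0.07 m and y of holder_1 in the frame of bath_rim between -0.1 and 0.1 m and z of holder_1 in the frame of bath_rim between -0.062 and -0.043 m and angle between holder_1's own z axis and vertical below 0.3 rad and contact force between holder_1 and bath above 0.05 N and contact force between holder_1 and the fingers below 0.05 N and linear speed of holder_1 below 0.03 m/s) and (horizontal distance between holder_2 and gauge_seat below 0.005 m and angle between holder_2's own z axis and vertical below 0.12 rad and z of holder_2 in the frame of gauge_seat below 0.041 m)) or ((x of holder_2 in the frame of dish_in between -0.06 and 0.06 m and y of holder_2 in the frame of dish_in between -0.052 and 0.052 m and z of holder_2 in the frame of dish_in below 0.005 m and angle between holder_2's own z axis and vertical below 0.12 rad and contact force between holder_2 and dish above 0.05 N and contact force between holder_2 and the fingers below 0.05 N and linear speed of holder_2 below 0.03 m/s) and (horizontal distance between holder_1 and gauge_seat below 0.005 m and angle between holder_1's own z axis and vertical below 0.12 rad and z of holder_1 in the frame of gauge_seat below 0.004 m)))), for 0.1 s.
At the end, for the whole second after the job is handed in: The holder that goes fully down the pin hangs on the bath's rim, sleeve inside, foot 43 to 62 mm below the rim, tilt under 0.3 rad; the one that stops on the nose stands in the dish, foot within 5 mm of its floor, tilt under 0.12 rad. Both released, at rest; bystanders within 3 cm of their places (x of holder_1 in the frame of bath_rim between -0.07 and 0.07 m and y of holder_1 in the frame of bath_rim between -0.1 and 0.1 m and z of holder_1 in the frame of bath_rim between -0.062 and -0.043 m and angle between holder_1's own z axis and vertical below 0.3 rad and contact force between holder_1 and bath above 0.05 N and contact force between each of holder_1, holder_2 and the fingers below 0.05 N and linear speed of each of holder_1, holder_2 below 0.03 m/s and x of holder_2 in the frame of dish_in between -0.06 and 0.06 m and y of holder_2 in the frame of dish_in between -0.052 and 0.052 m and z of holder_2 in the frame of dish_in below 0.005 m and angle between holder_2's own z axis and vertical below 0.12 rad and contact force between holder_2 and dish above 0.05 N); the robot touches nothing.
It fails at once if the pipette is pushed more than 3 cm from its place (distance of micropipette from where it was at the start of the episode above 0.03 m).
It fails at once if the specimen cup is pushed more than 3 cm from its place (distance of specimen_cup from where it was at the start of the episode above 0.03 m).
It fails at once if the marker is pushed more than 3 cm from its place (distance of marker_orange from where it was at the start of the episode above 0.03 m).
It also fails if it takes over 64 s, if anything falls off the work surface, if the arm or the gripper's body presses on something with over 40 N, if the wrist force passes 120 N, or if a joint passes its speed limit or range.

## Working session

There is one attempt and no reset: what is moved stays moved. The work goes in short steps, Python scripts to look and compute and a tool call to move; the robot and the scene stay as the last step left them, time stands still between calls to the robot, and variables do not carry over. Pictures are saved under pics/ and viewed, at most 10 in all, crops included, and the job is handed in when it is done.

Besides the shell and the picture viewer there is one more tool, called after "Request:" by a JSON object that holds its "method" and its "body". drive_tool: Moves the arm, as the interface text tells. Its arguments: {"type":"object","properties":{"translation":{"type":"array"},"spin":{"type":"array"},"hand":{"type":"array"},"grip_force":{"type":"number"}},"required":["translation","spin","hand"]}

```bash
mkdir -p pics; ls
python3 - <<'E'
from workcell import robot
import cv2, numpy as np
s=robot.get_state();print(s)
for n in("scene","side","wrist"):
    p=robot.camera_params(n);print(n,p)
    im=robot.get_image(n)[:,:,::-1];cv2.imwrite(f"pics/{n}0.png",im)
E
```

```text
pics
{'time': 0.0, 'joint_pos': array([ 0.01411912,  0.3217984 , -0.07009466,  1.45166011,  0.02258875,
        1.37076173, -0.05690698]), 'dq': array([ 0.00043943,  0.00103199, -0.00023676, -0.00068646, -0.00188559,
       -0.00095915, -0.00014812]), 'tau': array([-1.25131752e-03, -4.93579853e+01, -3.82724963e-01, -3.14334905e+01,
        1.30020955e-02,  1.12603378e-02,  4.26072404e-06]), 'position': array([ 6.49515943e-01, -4.91159628e-05,  2.48946966e-01]), 'orientation': array([[-1.13931856e-05,  9.99998309e-01, -1.83871446e-03],
       [ 9.99999997e-01,  1.12425027e-05, -8.19604076e-05],
       [-8.19395973e-05, -1.83871539e-03, -9.99998306e-01]]), 'contact_force': array([ 0.55112185,  0.03453482, -0.35412075]), 'torque': array([-0.03620839,  0.00457323,  0.05857885]), 'gripper_force': 0.0, 'grip_width': 1.0021588339704062}
scene {'fx': 585.6429820031651, 'fy': 585.6429820031651, 'cx': 328.27502310821603, 'cy': 235.7197949347014, 'dist': array([-0.16675693,  0.        ,  0.        ,  0.        ,  0.        ]), 'position': array([-0.00300316, -0.78421336,  1.16406257]), 'attitud
[... 400 characters left out ...]
tude': array([[-0.88262008, -0.24200554,  0.40300758],
       [-0.47004206,  0.44248407, -0.76372005],
       [ 0.00650004, -0.86350516, -0.50429811]])}
wrist {'fx': 370.8212034360346, 'fy': 370.8212034360346, 'cx': 317.11709848773813, 'cy': 244.25144668372315, 'dist': array([0.01485871, 0.        , 0.        , 0.        , 0.        ]), 'tool_from_camera': array([[ 4.87365601e-04, -9.50483589e-01, -3.10774371e-01,
         7.94083208e-02],
       [ 9.99999671e-01,  2.61697449e-04,  7.67844238e-04,
         4.55257458e-05],
       [-6.48494486e-04, -3.10774643e-01,  9.50483404e-01,
        -1.23219436e-01],
       [ 0.00000000e+00,  0.00000000e+00,  0.00000000e+00,
         1.00000000e+00]])}
```

View pictures.

View pics/scene0.png

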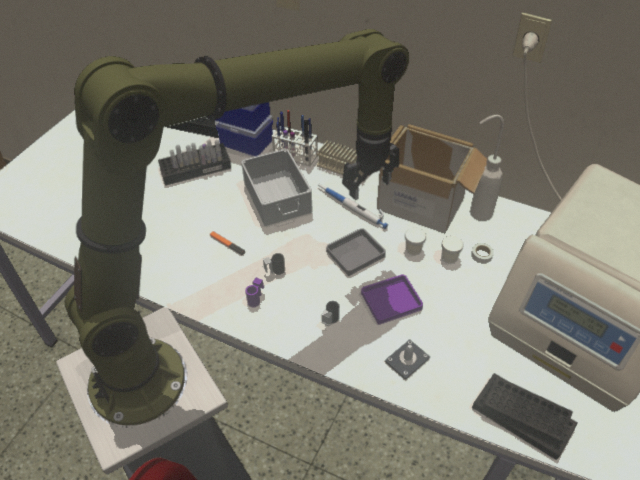

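View pics/side0.png

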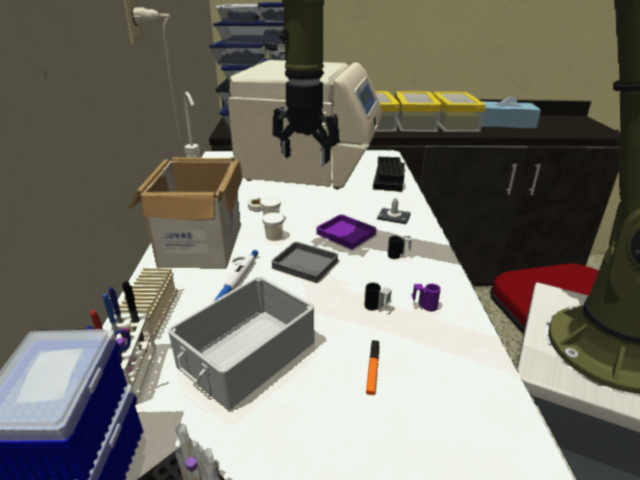

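View pics/wrist0.png

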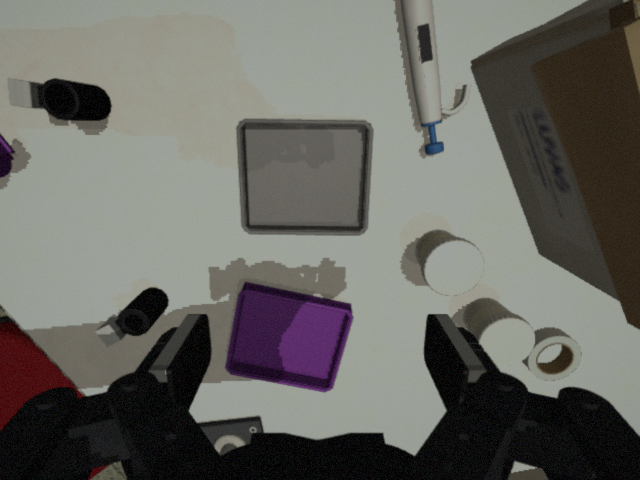

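Scene: bath around (277,187), grey dish (356,252), gauge (407,358), holders at (277,264) and (332,312), purple decoys at (254,292) and (391,298). The wrist view shows holder tops at (62,100) and (132,320), and the dish at (305,178).

```bash
cat > h.py <<'E'
from workcell import robot
import cv2, numpy as np
def cam(n,s=None):
    p=robot.camera_params(n);K=np.array([[p['fx'],0,p['cx']],[0,p['fy'],p['cy']],[0,0,1]])
    if n!='wrist': return K,p['dist'],np.array(p['attitude']),np.array(p['position'])
    s=s or robot.get_state();T=p['tool_from_camera'];R=s['orientation']
    return K,p['dist'],R@T[:3,:3],s['position']+R@T[:3,3]
def plane(c,uv,z):
    K,d,R,t=c
    q=cv2.undistortPoints(np.array(uv,float).reshape(-1,1,2),K,d).reshape(-1,2)
    r=np.c_[q,np.ones(len(q))]@R.T
    return t+r*((z-t[2])/r[:,2])[:,None]
def proj(c,P):
    K,d,R,t=c
    return cv2.projectPoints(np.array(P,float).reshape(-1,3),cv2.Rodrigues(R.T)[0],-R.T@t,K,d)[0].reshape(-1,2)
def grab(n,name=None):
    s=robot.get_state();im=robot.get_image(n)[:,:,::-1].copy()
    if name: cv2.imwrite(f'pics/{name}.png',im)
    return im,cam(n,s)
E
python3 - <<'E'
from h import *
np.set_printoptions(precision=4,suppress=True)
w=cam('wrist');sc=cam('scene');sd=cam('side')
print('A wrist',plane(w,[(62,100)],.05),'B',plane(w,[(132,320)],.05))
print('A scene',plane(sc,[(277,257)],.05),'B',plane(sc,[(332,306)],.05))
print('A side',plane(sd,[(372,288)],.05),'B',plane(sd,[(396,240)],.05))
print('strips w',plane(w,[(22,93),(108,332)],.053))
d=plane(w,[(240,121),(372,121),(369,234),(244,232)],.022);print('dish',d,d.mean(0))
print('gauge scene',plane(sc,[(407,347)],.06),'side',plane(sd,[(394,200)],.06))
print('bath scene',plane(sc,[(242,161),(289,151),(310,192),(264,205)],.09))
print('bath side',plane(sd,[(171,331),(258,281),(314,318),(229,376)],.09))
print('cup',plane(w,[(452,264)],.057),'pip',plane(w,[(420,60),(433,150)],.01),'marker',plane(sc,[(212,234),(243,252)],.01))
a=cv2.imread('pics/scene0.png')[130:390,220:440];b=cv2.imread('pics/side0.png')[180:420,160:450]
cv2.imwrite('pics/z1.png',cv2.resize(a,None,fx=2.3,fy=2.3,interpolation=2))
cv2.imwrite('pics/z2.png',cv2.resize(b,None,fx=2.4,fy=2.4,interpolation=2))
E
```

```text
A wrist [[0.4441 0.096  0.05  ]] B [[ 0.469 -0.104  0.05 ]]
A scene [[0.4388 0.094  0.05  ]] B [[ 0.4659 -0.1108  0.05  ]]
A side [[0.4403 0.105  0.05  ]] B [[ 0.4645 -0.0975  0.05  ]]
strips w [[ 0.4159  0.1008  0.053 ]
 [ 0.4454 -0.1154  0.053 ]]
dish [[ 0.5806  0.0808  0.022 ]
 [ 0.6987  0.0809  0.022 ]
 [ 0.7007 -0.0245  0.022 ]
 [ 0.5778 -0.0226  0.022 ]] [0.6394 0.0287 0.022 ]
gauge scene [[ 0.5337 -0.3042  0.06  ]] side [[ 0.5394 -0.2841  0.06  ]]
bath scene [[0.5291 0.4353 0.09  ]
 [0.6645 0.3961 0.09  ]
 [0.6175 0.2122 0.09  ]
 [0.4892 0.2395 0.09  ]]
bath side [[0.6583 0.419  0.09  ]
 [0.6163 0.2381 0.09  ]
 [0.4732 0.2809 0.09  ]
 [0.5173 0.4496 0.09  ]]
cup [[ 0.7722 -0.0425  0.057 ]] pip [[0.7402 0.1317 0.01  ]
 [0.7593 0.0549 0.01  ]] marker [[0.3508 0.2984 0.01  ]
 [0.3893 0.1919 0.01  ]]
```

View pics/z1.png

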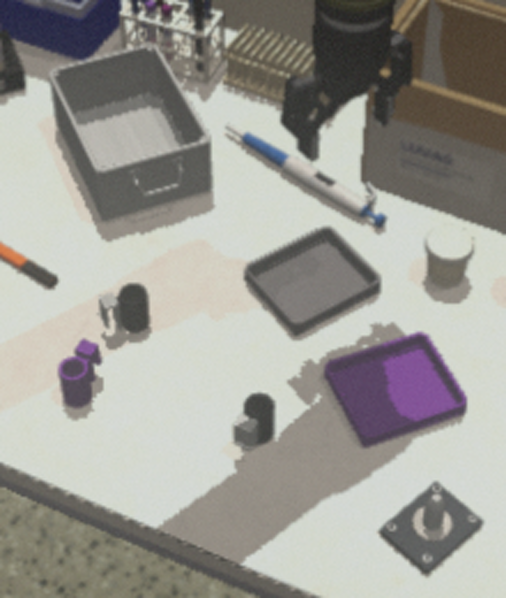

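View pics/z2.png

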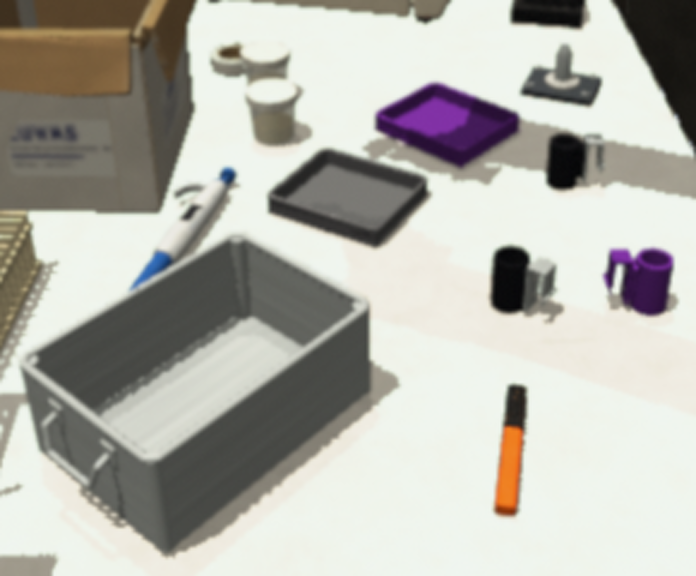

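Request:
{"method": "drive_tool", "body": {"translation": [[-0.014,-0.023,0.006],[-0.028,-0.046,0.012],[-0.042,-0.069,0.018],[-0.056,-0.092,0.025],[-0.07,-0.115,0.032],[-0.084,-0.138,0.038],[-0.098,-0.161,0.045],[-0.106,-0.183,0.05]], "spin": [0.125,0.25,0.375,0.5,0.625,0.75,0.875,1.0], "hand": [0,0,0,0,0,0,0,0]}}

```text
time: 0.82
position: [0.4651, -0.1076, 0.1992]
orientation: [[0.846, 0.534, -0.001], [0.534, -0.846, -0.0], [-0.001, -0.0, -1.0]]
contact_force: [0.8, -0.0, 0.5]
grip_width: 1.0
gripper_force: 0.0
```

Run:
```python
from h import *
im,c=grab('wrist','w1')
s=robot.get_state();print(s['position'],s['orientation'],s['time'],s['joint_pos'])
print(proj(c,[s['position']*[1,1,0]]))
```

```text
[ 0.46065027 -0.10919134  0.19798067] [[ 8.50378922e-01  5.26130671e-01 -6.49667333e-03]
 [ 5.26139765e-01 -8.50398036e-01 -3.57577711e-04]
 [-5.71289084e-03 -3.11408163e-03 -9.99978832e-01]] 0.8667 [ 0.09692573 -0.01641629  0.07796154  1.94148666  0.00293696  1.22280925
 -0.8428778 ]
[[315.40570268 221.80390379]]
```

View pics/w1.png

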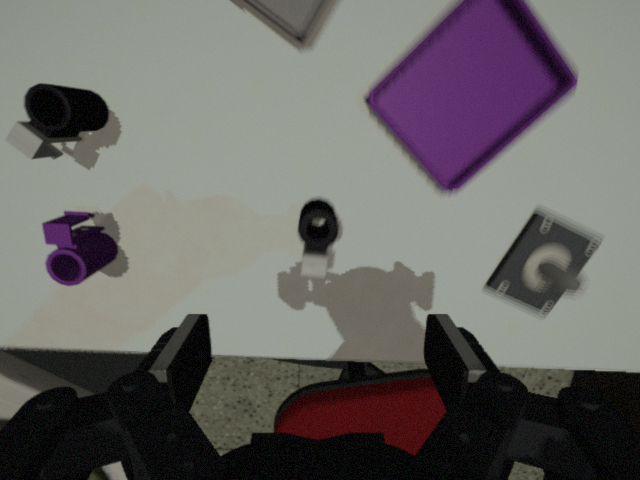

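Wrist view: holder B top at (318,217), strip at (314,264), gauge at (548,265) with the nose near (570,280), slightly blurred because the arm was still moving. I'll settle, then measure.

Request:
{"method": "drive_tool", "body": {"translation": [[0,0,0],[0,0,0],[0,0,0],[0,0,0],[0,0,0],[0,0,0],[0,0,0],[0,0,0]], "spin": [0,0,0,0,0,0,0,0], "hand": [0,0,0,0,0,0,0,0]}}

```text
time: 1.53
position: [0.4672, -0.1059, 0.1999]
orientation: [[0.841, 0.541, -0.0], [0.541, -0.841, -0.0], [-0.0, -0.0, -1.0]]
contact_force: [-0.3, -0.6, -0.4]
grip_width: 1.003
gripper_force: 0.0
```

Run:
```python
from h import *
np.set_printoptions(precision=4,suppress=True)
im,c=grab('wrist','w2')
s=robot.get_state();print(s['position'],s['orientation'][:,0])
a=im[170:300,260:380];b=im[190:330,470:620]
a=cv2.resize(a,(480,520),interpolation=2);b=cv2.resize(b,(560,523),interpolation=2)[:520,:]
b=b[:, :320+0] if 0 else cv2.resize(im[190:320,470:549+0],(316,520),interpolation=2) if 0 else cv2.resize(im[195:325,475:555+0],(320,520),interpolation=2) if 0 else b
a=cv2.resize(a,(240,260));b=cv2.resize(b,(560,520))
o=np.zeros((520,800,3),np.uint8);o[:260,:240]=a;o[:,240:]=b
cv2.imwrite('pics/w2z.png',o)
g=cv2.cvtColor(im,cv2.COLOR_BGR2GRAY)
# black sleeve mask
m=(g[150:300,250:390]<60).astype(np.uint8)
for k in cv2.findContours(m,0,2)[0]:
    if cv2.contourArea(k)>200: print('black',cv2.boundingRect(k),cv2.contourArea(k))
print('top',plane(c,[(318,217)],.05),'strip',plane(c,[(314,264)],.053))
```

```text
[ 0.4671 -0.106   0.2   ] [ 0.8413  0.5406 -0.0001]
black (49, 50, 41, 57) 1650.0
top [[ 0.478  -0.1003  0.05  ]] strip [[ 0.4453 -0.1176  0.053 ]]
```

View pics/w2z.png

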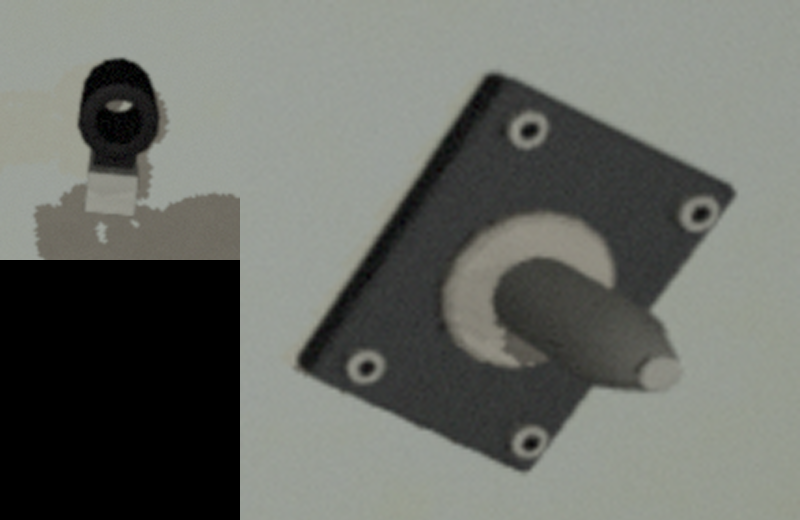

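Run:
```python
from h import *
np.set_printoptions(precision=4,suppress=True)
c=cam('wrist')
t=plane(c,[(319,229.5)],.05)[0];p=plane(c,[(316,266.5)],.053)[0];v=p-t
print('top',t,'strip',p,np.hypot(*v[:2]),'yaw of -v',np.degrees(np.arctan2(-v[1],-v[0])))
e=plane(c,[(303,259.5),(328.5,259.5)],.053) # near strip edges? 
f=lambda X,Y:(470+(X-240)/3.7333,190+Y/3.7143)
print('nose',plane(c,[f(660,373)],.06),'ring',plane(c,[f(529,289)],.015),'screws',plane(c,[f(528,130),f(698,213),f(366,366),f(530,442)],.0115).mean(0))
print('corners',plane(c,[f(495,73),f(735,192),f(527,470),f(300,370)],.01))
```

```text
top [ 0.4701 -0.1063  0.05  ] strip [ 0.4443 -0.1201  0.053 ] 0.0292759506237086 yaw of -v 28.21285786657859
nose [[ 0.5414 -0.3025  0.06  ]] ring [[ 0.5418 -0.3016  0.015 ]] screws [ 0.5414 -0.3047  0.0115]
corners [[ 0.5773 -0.2614  0.01  ]
 [ 0.5861 -0.3285  0.01  ]
 [ 0.5052 -0.3396  0.01  ]
 [ 0.4956 -0.2735  0.01  ]]
```

Request:
{"method": "drive_tool", "body": {"translation": [[0.0024,0.0019,0.03],[0.0024,0.0019,0.06],[0.0024,0.0019,0.09],[0.0024,0.0019,0.115],[0.0024,0.0019,0.138],[0.0024,0.0019,0.155],[0.0024,0.0019,0.165],[0.0024,0.0019,0.17]], "spin": [0.04,0.08,0.08,0.08,0.08,0.08,0.08,0.08], "hand": [0,0,0,0,0,0,0,0]}}

```text
time: 2.25
position: [0.4692, -0.1062, 0.0286]
orientation: [[0.882, 0.471, -0.002], [0.471, -0.882, 0.0], [-0.002, -0.001, -1.0]]
contact_force: [-0.5, 0.5, 0.7]
grip_width: 1.002
gripper_force: 0.0
```

Request:
{"method": "drive_tool", "body": {"translation": [[0,0,0],[0,0,0],[0,0,0],[0,0,0],[0,0,0],[0,0,0],[0,0,0],[0,0,0]], "spin": [0,0,0,0,0,0,0,0], "hand": [0.3,0.6,1,1,1,1,1,1], "grip_force": 40}}

```text
time: 2.92
position: [0.4711, -0.1065, 0.0312]
orientation: [[0.882, 0.471, 0.002], [0.471, -0.882, -0.0], [0.002, 0.001, -1.0]]
contact_force: [-1.4, -0.3, 6.3]
grip_width: 0.353
gripper_force: 40.0
```

Run:
```python
from h import *
np.set_printoptions(precision=4,suppress=True)
im,c=grab('wrist','w3');s=robot.get_state();print(s['position'],s['orientation'][:,0],s['grip_width'],s['gripper_force'],s['contact_force'],s['torque'])
cv2.imwrite('pics/w3z.png',im[150:420,150:490])
```

```text
[ 0.4711 -0.1065  0.0312] [0.882  0.4713 0.0018] 0.35729360889828343 39.99037107685581 [-1.2928  0.044   6.3249] [ 0.0271  0.1686 -0.0038]
```

View pics/w3z.png

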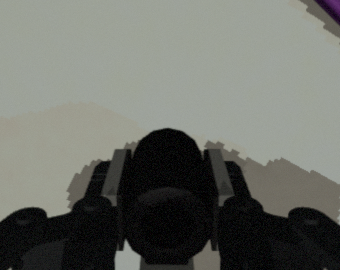

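The crop shows the sleeve held between the pads, with its top ring near full-image (317,372). I'll check its offset along tool x numerically while lifting.

Request:
{"method": "drive_tool", "body": {"translation": [[0,0,-0.005],[0,0,-0.02],[0,0,-0.045],[0,0,-0.07],[0,0,-0.09],[0,0,-0.1],[0,0,-0.1],[0,0,-0.1]], "spin": [0,0,0,0,0,0,0,0], "hand": [1,1,1,1,1,1,1,1]}}

```text
time: 3.63
position: [0.4698, -0.1063, 0.1297]
orientation: [[0.882, 0.471, -0.0], [0.471, -0.882, 0.0], [0.0, -0.0, -1.0]]
contact_force: [-0.3, -0.7, -1.2]
grip_width: 0.356
gripper_force: 39.6
```

Run:
```python
from h import *
np.set_printoptions(precision=4,suppress=True,linewidth=150)
im,c=grab('wrist','w4');s=robot.get_state();print(s['position'],s['orientation'][:,0],s['grip_width'],s['contact_force'],s['torque'],s['time'])
g=im.astype(int).sum(2)
print([(r,int(g[r:r+2,312:323].mean())) for r in range(270,440,2)])
R=s['orientation'];P=s['position']
def tp(x,y,z): return P+R@np.array([x,y,z])
for n,x,z in [('top near',.016,-.02),('top c',0,-.02),('top far',-.016,-.02),('bore near w',.0115,-.02),('bore near n',.0085,-.02),('bore far w',-.0115,-.02),('bore far n',-.0085,-.02),('foot near',.016,.03),('strip in',-.02,-.023),('strip out',-.037,-.023)]: print(n,proj(c,[tp(x,0,z)]))
```

```text
[ 0.4692 -0.1062  0.1289] [ 0.8819  0.4714 -0.0014] 0.3551488397067312 [-1.0132 -0.3938 -1.6686] [ 0.0315 -0.0292  0.0216] 3.6833
[(270, 329), (272, 289), (274, 289), (276, 271), (278, 82), (280, 19), (282, 24), (284, 22), (286, 26), (288, 22), (290, 21), (292, 19), (294, 19), (296, 21), (298, 19), (300, 24), (302, 21), (304, 25), (306, 25), (308, 26), (310, 19), (312, 22), (314, 23), (316, 23), (318, 24), (320, 17), (322, 24), (324, 20), (326, 18), (328, 16), (330, 20), (332, 22), (334, 28), (336, 48), (338, 91), (340, 88), (342, 79), (344, 65), (346, 50), (348, 36), (350, 32), (352, 28), (354, 17), (356, 17), (358, 15), (360, 19), (362, 13), (364, 14), (366, 20), (368, 18), (370, 15), (372, 18), (374, 14), (376, 18), (378, 24), (380, 16), (382, 18), (384, 22), (386, 21), (388, 22), (390, 13), (392, 18), (394, 21), (396, 22), (398, 40), (400, 44), (402, 28), (404, 37), (406, 30), (408, 22), (410, 27), (412, 32), (414, 102), (416, 140), (418, 138), (420, 140), (422, 137), (424, 138), (426, 139), (428, 139), (430, 154), (432, 200), (434, 223), (436, 227), (438, 150)]
top near [[314.9476 333.7012]]
top c [[315.0096 375.9178]]
top far [[315.0662 415.0262]]
bore near w [[314.9656 345.9126]]
bore near n [[314.9774 353.9032]]
bore far w [[315.0508 404.3188]]
bore far n [[315.0403 397.0564]]
foot near [[315.3712 273.671 ]]
strip in [[315.0489 431.1692]]
strip out [[315.1052 469.6307]]
```

Request:
{"method": "drive_tool", "body": {"translation": [[-0.01,0.026,0],[-0.022,0.057,0],[-0.034,0.088,0],[-0.046,0.12,0],[-0.058,0.15,0],[-0.068,0.177,0],[-0.076,0.197,0],[-0.08,0.207,0]], "spin": [0,0,0,0,0,0,0,0], "hand": [1,1,1,1,1,1,1,1]}}

```text
time: 4.35
position: [0.4953, -0.3298, 0.1278]
orientation: [[0.884, 0.468, -0.004], [0.468, -0.884, -0.0], [-0.003, -0.001, -1.0]]
contact_force: [-0.1, 1.2, -0.5]
grip_width: 0.356
gripper_force: 39.8
```

Request:
{"method": "drive_tool", "body": {"translation": [[0,0,0],[0,0,0],[0,0,0],[0,0,0],[0,0,0],[0,0,0],[0,0,0],[0,0,0]], "spin": [0,0,0,0,0,0,0,0], "hand": [1,1,1,1,1,1,1,1]}}

```text
time: 5.02
position: [0.4972, -0.3262, 0.1302]
orientation: [[0.882, 0.472, 0.0], [0.472, -0.882, -0.0], [0.0, 0.0, -1.0]]
contact_force: [-0.3, -0.1, -0.9]
grip_width: 0.355
gripper_force: 39.9
```

Run:
```python
from h import *
im,c=grab('wrist','w5');s=robot.get_state();print(s['position'],s['orientation'][:,0])
print(proj(c,[[.5415,-.302,.06],[.5415,-.302,.015]]))
o=cv2.resize(im[130:330,200:440],(720,600),interpolation=2);cv2.imwrite('pics/w5z.png',o)
```

```text
[ 0.49714038 -0.32642     0.13020674] [8.81822527e-01 4.71581362e-01 2.24788829e-04]
[[315.49309962 182.15099731]
 [315.72296055 171.47856757]]
```

View pics/w5z.png

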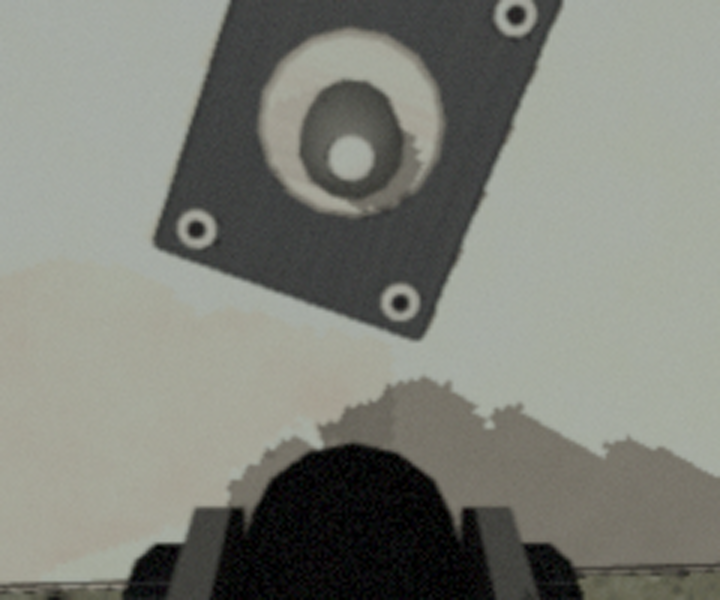

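The nose is at full-image (317,182) and the ring at (317,171), laterally in line with the sleeve axis (about 317). It is about 51 mm ahead along tool x.

Request:
{"method": "drive_tool", "body": {"translation": [[0.01,0,0],[0.025,0,0],[0.04,0,0],[0.048,0,0],[0.051,0,0.005],[0.051,0,0.015],[0.051,0,0.025],[0.051,0,0.028]], "spin": [0,0,0,0,0,0,0,0], "hand": [1,1,1,1,1,1,1,1]}}

```text
time: 5.73
position: [0.54, -0.3024, 0.0991]
orientation: [[0.882, 0.471, -0.004], [0.471, -0.882, 0.001], [-0.003, -0.003, -1.0]]
contact_force: [-1.0, 0.3, -2.0]
grip_width: 0.355
gripper_force: 39.8
```

Request:
{"method": "drive_tool", "body": {"translation": [[0,0,0.001],[0,0,0.004],[0,0,0.008],[0,0,0.012],[0,0,0.015],[0,0,0.018],[0,0,0.019],[0,0,0.019]], "spin": [0,0,0,0,0,0,0,0], "hand": [1,1,1,1,1,1,1,1]}}

```text
time: 6.4
position: [0.5422, -0.3024, 0.0828]
orientation: [[0.882, 0.471, 0.0], [0.471, -0.882, 0.0], [0.0, -0.0, -1.0]]
contact_force: [-0.3, 0.3, -0.2]
grip_width: 0.356
gripper_force: 39.8
```

Request:
{"method": "drive_tool", "body": {"translation": [[0,0,0.001],[0,0,0.002],[0,0,0.003],[0,0,0.004],[0,0,0.004],[0,0,0.004],[0,0,0.004],[0,0,0.004]], "spin": [0,0,0,0,0,0,0,0], "hand": [1,1,1,1,1,1,1,1]}}

```text
time: 7.07
position: [0.543, -0.3019, 0.0797]
orientation: [[0.882, 0.472, 0.002], [0.472, -0.882, 0.0], [0.002, 0.0, -1.0]]
contact_force: [1.8, 3.8, 5.7]
grip_width: 0.355
gripper_force: 40.4
```

Request:
{"method": "drive_tool", "body": {"translation": [[0.0004,-0.0003,0],[0.0008,-0.0007,0.0005],[0.0008,-0.0007,0.001],[0.0008,-0.0007,0.0015],[0.0008,-0.0007,0.0015],[0.0008,-0.0007,0.0015],[0.0008,-0.0007,0.0015],[0.0008,-0.0007,0.0015]], "spin": [0,0,0,0,0,0,0,0], "hand": [1,1,1,1,1,1,1,1]}}

```text
time: 7.73
position: [0.5431, -0.3017, 0.0793]
orientation: [[0.882, 0.471, 0.002], [0.471, -0.882, -0.0], [0.001, 0.001, -1.0]]
contact_force: [-1.0, 3.9, 10.7]
grip_width: 0.356
gripper_force: 41.2
```

Request:
{"method": "drive_tool", "body": {"translation": [[0,0,-0.01],[0,0,-0.03],[0,0,-0.055],[0.01,-0.01,-0.075],[0.035,-0.034,-0.075],[0.06,-0.058,-0.075],[0.085,-0.082,-0.075],[0.11,-0.106,-0.075]], "spin": [0,0,0,0,0,0,0,0], "hand": [1,1,1,1,1,1,1,1]}}

```text
time: 8.4
position: [0.5887, -0.1564, 0.1521]
orientation: [[0.883, 0.47, -0.002], [0.47, -0.883, -0.002], [-0.002, 0.001, -1.0]]
contact_force: [0.7, 0.2, -1.8]
grip_width: 0.352
gripper_force: 39.9
```

Request:
{"method": "drive_tool", "body": {"translation": [[0.025,-0.024,0],[0.05,-0.048,0],[0.075,-0.072,0],[0.1,-0.097,0],[0.12,-0.116,0],[0.133,-0.128,0],[0.14,-0.1355,0],[0.14,-0.1355,0]], "spin": [0,0,0,0,0,0,0,0], "hand": [1,1,1,1,1,1,1,1]}}

```text
time: 9.07
position: [0.6489, 0.0314, 0.1517]
orientation: [[0.88, 0.474, -0.001], [0.474, -0.88, 0.0], [-0.001, -0.001, -1.0]]
contact_force: [-0.3, 0.9, -0.7]
grip_width: 0.357
gripper_force: 39.9
```

Request:
{"method": "drive_tool", "body": {"translation": [[0,0,0.01],[0,0,0.03],[0,0,0.055],[0,0,0.075],[0,0,0.09],[0,0,0.1],[0,0,0.106],[0,0,0.108]], "spin": [0,0,0,0,0,0,0,0], "hand": [1,1,1,1,1,1,1,1]}}

```text
time: 9.73
position: [0.6483, 0.0273, 0.0433]
orientation: [[0.883, 0.47, -0.002], [0.47, -0.883, -0.001], [-0.002, 0.0, -1.0]]
contact_force: [-0.6, 0.2, -0.9]
grip_width: 0.357
gripper_force: 39.9
```

Request:
{"method": "drive_tool", "body": {"translation": [[0,0,0.003],[0,0,0.006],[0,0,0.009],[0,0,0.0105],[0,0,0.0115],[0,0,0.0115],[0,0,0.0115],[0,0,0.0115]], "spin": [0,0,0,0,0,0,0,0], "hand": [1,1,1,1,1,1,1,1]}}

```text
time: 10.4
position: [0.6495, 0.0293, 0.0343]
orientation: [[0.882, 0.471, 0.001], [0.471, -0.882, 0.0], [0.001, 0.0, -1.0]]
contact_force: [-2.3, -0.6, 6.0]
grip_width: 0.358
gripper_force: 40.5
```

Contact with the dish floor (6 N). I'll release and rise.

Request:
{"method": "drive_tool", "body": {"translation": [[0,0,0],[0,0,0],[0,0,0],[0,0,0],[0,0,0],[0,0,0],[0,0,0],[0,0,0]], "spin": [0,0,0,0,0,0,0,0], "hand": [0.6,0.5,0.4,0.4,0.4,0.4,0.4,0.4]}}

```text
time: 11.07
position: [0.6491, 0.0292, 0.033]
orientation: [[0.882, 0.471, 0.0], [0.471, -0.882, -0.0], [0.0, 0.0, -1.0]]
contact_force: [1.1, -0.3, -0.5]
grip_width: 0.604
gripper_force: 0.0
```

Request:
{"method": "drive_tool", "body": {"translation": [[0,0,-0.01],[0,0,-0.03],[0,0,-0.06],[0,0,-0.09],[0,0,-0.12],[0,0,-0.145],[0,0,-0.16],[0,0,-0.165]], "spin": [0,0,0,0,0,0,0,0], "hand": [0.4,0.4,0.4,0.2,0,0,0,0]}}

```text
time: 11.73
position: [0.6509, 0.0294, 0.2029]
orientation: [[0.882, 0.471, 0.007], [0.471, -0.882, 0.001], [0.006, 0.003, -1.0]]
contact_force: [0.1, -0.5, 0.5]
grip_width: 1.002
gripper_force: 0.0
```

Run:
```python
from h import *
np.set_printoptions(precision=4,suppress=True)
im,c=grab('wrist','w6');s=robot.get_state();print(s['position'],s['orientation'][:,0],s['time'])
g=im.max(2)
e=proj(c,[[.65,.029,.053],[.65,.029,.003]]);print(e)
m=(g<45).astype(np.uint8)
n,l,st,ce=cv2.connectedComponentsWithStats(m)
for i in range(1,n):
    if st[i,4]>300: print(st[i],ce[i])
```

```text
[0.6505 0.0293 0.2019] [0.882  0.4713 0.0052] 11.7833
[[315.868  234.8789]
 [315.857  219.2713]]
[218  39  37  22 430] [236.0209  49.9558]
[   0  134   89   72 1781] [ 43.3807 167.027 ]
[  0 196  27  57 513] [ 10.3489 225.3255]
[ 296  206   41   55 1682] [315.7889 232.692 ]
[ 231  206  160  106 1329] [312.2852 278.0722]
[380 257  95  92 938] [419.9574 306.2783]
[    0   314   640   166 49806] [321.3866 428.6629]
[  0 351  50  21 760] [ 23.6974 360.9303]
```

Request:
{"method": "drive_tool", "body": {"translation": [[-0.015,-0.016,0],[-0.04,-0.042,0],[-0.065,-0.068,0],[-0.09,-0.094,0],[-0.115,-0.12,0],[-0.135,-0.141,0],[-0.146,-0.153,0],[-0.15,-0.157,0]], "spin": [0.1,0.2,0.3,0.4,0.5,0.6,0.65,0.66], "hand": [0,0,0,0,0,0,0,0]}}

```text
time: 12.45
position: [0.4396, 0.098, 0.1969]
orientation: [[0.986, -0.167, -0.003], [-0.167, -0.986, -0.0], [-0.002, 0.001, -1.0]]
contact_force: [0.5, 0.2, 1.0]
grip_width: 1.0
gripper_force: 0.0
```

Request:
{"method": "drive_tool", "body": {"translation": [[0,0,0],[0,0,0],[0,0,0],[0,0,0],[0,0,0],[0,0,0],[0,0,0],[0,0,0]], "spin": [0,0,0,0,0,0,0,0], "hand": [0,0,0,0,0,0,0,0]}}

```text
time: 13.12
position: [0.443, 0.0969, 0.1979]
orientation: [[0.986, -0.168, -0.0], [-0.168, -0.986, -0.0], [-0.0, 0.0, -1.0]]
contact_force: [0.5, -0.1, 0.6]
grip_width: 1.001
gripper_force: 0.0
```

Run:
```python
from h import *
np.set_printoptions(precision=4,suppress=True)
im,c=grab('wrist','w7');s=robot.get_state();print(s['position'],s['orientation'][:,0],s['time'])
im0=cv2.imread('pics/w2.png')
a=cv2.resize(im[160:310,220:420],(800,600),interpolation=2);cv2.imwrite('pics/w7z.png',a)
```

```text
[0.4429 0.097  0.198 ] [ 0.9857 -0.1684 -0.    ] 13.1667
```

View pics/w7z.png

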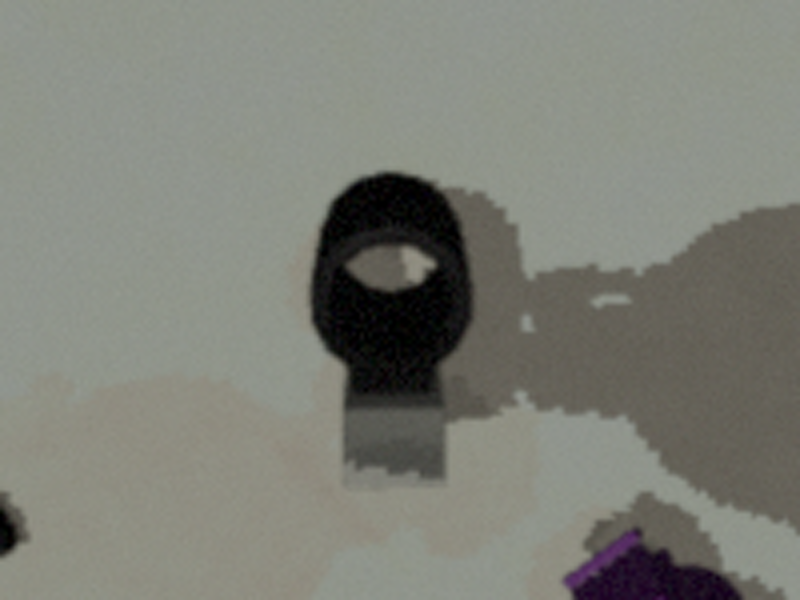

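The sleeve top is centred at crop (391,300), which is full-image (317.8,235). The strip is at (318.9,271.5), and the purple decoy is off to the lower right at about (385,305). The bore looks wide.

Run:
```python
from h import *
np.set_printoptions(precision=4,suppress=True)
s=robot.get_state();c=cam('wrist',s);R=s['orientation']
t,p=plane(c,[(317.8,235)],.05)[0],plane(c,[(318.9,271.5)],.053)[0];v=p-t
print(t,p,np.hypot(*v[:2]),'heading',np.degrees(np.arctan2(-v[1],-v[0])),'cur',np.degrees(np.arctan2(R[1,0],R[0,0])))
print('tool shift',R.T@(t*[1,1,0]+[0,0,.03]-s['position']))
print('purple, tool',R.T@(plane(c,[(375,303)],.05)[0]-s['position']))
```

```text
[0.4416 0.0963 0.05  ] [0.4131 0.1003 0.053 ] 0.02878939176898644 heading -7.944014775034996 cur -9.697682892860335
tool shift [-0.0012  0.0009  0.168 ]
purple, tool [-0.0587  0.0473  0.148 ]
```

Request:
{"method": "drive_tool", "body": {"translation": [[-0.001,0.0003,0.03],[-0.001,0.0003,0.06],[-0.001,0.0003,0.09],[-0.001,0.0003,0.115],[-0.001,0.0003,0.138],[-0.001,0.0003,0.155],[-0.001,0.0003,0.165],[-0.001,0.0003,0.168]], "spin": [-0.03,-0.03,-0.03,-0.03,-0.03,-0.03,-0.03,-0.03], "hand": [0,0,0,0,0,0,0,0]}}

```text
time: 13.83
position: [0.4406, 0.0966, 0.0285]
orientation: [[0.99, -0.139, -0.003], [-0.139, -0.99, -0.001], [-0.003, 0.001, -1.0]]
contact_force: [0.0, 0.5, -0.5]
grip_width: 1.002
gripper_force: 0.0
```

Request:
{"method": "drive_tool", "body": {"translation": [[0,0,0],[0,0,0],[0,0,0],[0,0,0],[0,0,0],[0,0,0],[0,0,0],[0,0,0]], "spin": [0,0,0,0,0,0,0,0], "hand": [0.3,0.6,1,1,1,1,1,1], "grip_force": 40}}

```text
time: 14.5
position: [0.4427, 0.0971, 0.0311]
orientation: [[0.99, -0.139, 0.002], [-0.139, -0.99, 0.0], [0.002, -0.001, -1.0]]
contact_force: [0.2, -0.6, 7.1]
grip_width: 0.352
gripper_force: 39.9
```

Request:
{"method": "drive_tool", "body": {"translation": [[0,0,-0.005],[0,0,-0.02],[0,0,-0.045],[0,0,-0.07],[0,0,-0.09],[0,0,-0.1],[0,0,-0.1],[0,0,-0.1]], "spin": [0,0,0,0,0,0,0,0], "hand": [1,1,1,1,1,1,1,1]}}

```text
time: 15.17
position: [0.4415, 0.0968, 0.1297]
orientation: [[0.99, -0.139, 0.0], [-0.139, -0.99, -0.0], [0.0, 0.0, -1.0]]
contact_force: [-0.0, 0.3, -1.3]
grip_width: 0.355
gripper_force: 39.6
```

Run:
```python
from h import *
np.set_printoptions(precision=4,suppress=True,linewidth=150)
im,c=grab('wrist','w8');s=robot.get_state();print(s['position'],s['orientation'][:,0],s['grip_width'],s['contact_force'],s['time'])
g=im.astype(int).sum(2)
print([(r,int(g[r:r+2,312:323].mean())) for r in range(264,440,2)])
```

```text
[0.4409 0.0967 0.1289] [ 0.9903 -0.1387 -0.0016] 0.35460249237377917 [-0.4612  0.05   -1.1885] 15.2167
[(264, 283), (266, 282), (268, 283), (270, 284), (272, 283), (274, 283), (276, 216), (278, 36), (280, 21), (282, 18), (284, 19), (286, 24), (288, 14), (290, 13), (292, 17), (294, 25), (296, 20), (298, 16), (300, 21), (302, 22), (304, 23), (306, 25), (308, 22), (310, 20), (312, 18), (314, 26), (316, 18), (318, 15), (320, 20), (322, 17), (324, 23), (326, 17), (328, 20), (330, 23), (332, 21), (334, 22), (336, 38), (338, 50), (340, 47), (342, 30), (344, 27), (346, 22), (348, 18), (350, 15), (352, 21), (354, 20), (356, 17), (358, 17), (360, 15), (362, 16), (364, 11), (366, 16), (368, 15), (370, 24), (372, 17), (374, 17), (376, 16), (378, 20), (380, 13), (382, 14), (384, 24), (386, 18), (388, 14), (390, 18), (392, 18), (394, 14), (396, 13), (398, 15), (400, 15), (402, 11), (404, 23), (406, 44), (408, 30), (410, 32), (412, 33), (414, 105), (416, 138), (418, 138), (420, 138), (422, 137), (424, 136), (426, 137), (428, 135), (430, 157), (432, 201), (434, 221), (436, 225), (438, 149)]
```

Request:
{"method": "drive_tool", "body": {"translation": [[0.005,0.012,0],[0.015,0.037,0],[0.027,0.066,0],[0.039,0.095,0],[0.051,0.124,0],[0.063,0.153,0],[0.075,0.182,0],[0.087,0.212,0]], "spin": [0,0,0,0,0,0,0,0], "hand": [1,1,1,1,1,1,1,1]}}

```text
time: 15.88
position: [0.4974, -0.1262, 0.128]
orientation: [[0.99, -0.138, -0.003], [-0.138, -0.99, 0.0], [-0.003, 0.0, -1.0]]
contact_force: [0.7, 0.7, -0.9]
grip_width: 0.36
gripper_force: 39.7
```

Request:
{"method": "drive_tool", "body": {"translation": [[0.012,0.029,0],[0.024,0.058,0],[0.036,0.087,0],[0.047,0.115,0],[0.057,0.14,0],[0.064,0.157,0],[0.068,0.166,0],[0.069,0.1685,0]], "spin": [0,0,0,0,0,0,0,0], "hand": [1,1,1,1,1,1,1,1]}}

```text
time: 16.55
position: [0.5423, -0.3032, 0.128]
orientation: [[0.99, -0.141, -0.003], [-0.141, -0.99, -0.0], [-0.003, 0.001, -1.0]]
contact_force: [-0.2, 0.0, -0.7]
grip_width: 0.353
gripper_force: 39.7
```

Request:
{"method": "drive_tool", "body": {"translation": [[0,0,0.003],[0,0,0.008],[0,0,0.015],[0,0,0.021],[0,0,0.025],[0,0,0.026],[0,0,0.026],[0,0,0.026]], "spin": [0,0,0,0,0,0,0,0], "hand": [1,1,1,1,1,1,1,1]}}

```text
time: 17.22
position: [0.5436, -0.3015, 0.1042]
orientation: [[0.99, -0.139, 0.0], [-0.139, -0.99, -0.0], [0.0, 0.0, -1.0]]
contact_force: [0.0, -0.1, -0.7]
grip_width: 0.351
gripper_force: 39.7
```

Request:
{"method": "drive_tool", "body": {"translation": [[-0.0005,0,0.003],[-0.0005,0,0.008],[-0.0005,0,0.013],[-0.0005,0,0.018],[-0.0005,0,0.022],[-0.0005,0,0.026],[-0.0005,0,0.029],[-0.0005,0,0.029]], "spin": [0,0,0,0,0,0,0,0], "hand": [1,1,1,1,1,1,1,1]}}

```text
time: 17.88
position: [0.5425, -0.3013, 0.0741]
orientation: [[0.99, -0.139, -0.001], [-0.139, -0.99, 0.0], [-0.001, -0.0, -1.0]]
contact_force: [-1.1, -0.3, -2.1]
grip_width: 0.355
gripper_force: 39.7
```

Past the taper with no contact, so this one is wide. On to the seat (TCP about 0.045).

Request:
{"method": "drive_tool", "body": {"translation": [[0,0,0.004],[0,0,0.009],[0,0,0.014],[0,0,0.019],[0,0,0.023],[0,0,0.026],[0,0,0.028],[0,0,0.028]], "spin": [0,0,0,0,0,0,0,0], "hand": [1,1,1,1,1,1,1,1]}}

```text
time: 18.55
position: [0.5428, -0.3014, 0.0466]
orientation: [[0.99, -0.139, -0.0], [-0.139, -0.99, 0.0], [-0.0, -0.0, -1.0]]
contact_force: [-0.3, 0.2, -0.8]
grip_width: 0.355
gripper_force: 39.8
```

Request:
{"method": "drive_tool", "body": {"translation": [[0,0,0.001],[0,0,0.002],[0,0,0.0025],[0,0,0.0025],[0,0,0.0025],[0,0,0.0025],[0,0,0.0025],[0,0,0.0025]], "spin": [0,0,0,0,0,0,0,0], "hand": [1,1,1,1,1,1,1,1]}}

```text
time: 19.22
position: [0.5432, -0.3017, 0.0462]
orientation: [[0.99, -0.139, 0.001], [-0.139, -0.99, 0.0], [0.001, -0.0, -1.0]]
contact_force: [-2.9, 1.4, 6.6]
grip_width: 0.354
gripper_force: 40.7
```

Request:
{"method": "drive_tool", "body": {"translation": [[0,0,-0.01],[0,0,-0.03],[0,0,-0.055],[0,0,-0.08],[0,0,-0.11],[-0.004,-0.018,-0.14],[-0.01,-0.045,-0.157],[-0.017,-0.075,-0.157]], "spin": [0,0,0,0,0,0,0,0], "hand": [1,1,1,1,1,1,1,1]}}

```text
time: 19.88
position: [0.5386, -0.227, 0.2074]
orientation: [[0.99, -0.142, 0.009], [-0.142, -0.99, -0.004], [0.01, 0.002, -1.0]]
contact_force: [0.8, 0.6, -1.0]
grip_width: 0.354
gripper_force: 40.9
```

Request:
{"method": "drive_tool", "body": {"translation": [[-0.007,-0.03,0],[-0.014,-0.06,0],[-0.021,-0.09,0],[-0.028,-0.12,0],[-0.035,-0.15,0],[-0.042,-0.18,0],[-0.049,-0.21,0],[-0.056,-0.24,0]], "spin": [0.01,0.02,0.03,0.04,0.05,0.06,0.07,0.085], "hand": [1,1,1,1,1,1,1,1]}}

```text
time: 20.55
position: [0.5141, 0.0219, 0.2024]
orientation: [[0.975, -0.223, 0.001], [-0.223, -0.975, 0.0], [0.001, -0.0, -1.0]]
contact_force: [0.6, -0.0, -0.8]
grip_width: 0.355
gripper_force: 40.9
```

Request:
{"method": "drive_tool", "body": {"translation": [[-0.005,-0.027,0],[-0.01,-0.054,0],[-0.015,-0.08,0],[-0.02,-0.105,0],[-0.023,-0.125,0],[-0.025,-0.138,0],[-0.026,-0.143,0],[-0.026,-0.145,0]], "spin": [0,0,0,0,0,0,0,0], "hand": [1,1,1,1,1,1,1,1]}}

```text
time: 21.22
position: [0.5213, 0.1682, 0.2017]
orientation: [[0.975, -0.221, 0.0], [-0.221, -0.975, -0.0], [0.0, 0.0, -1.0]]
contact_force: [-0.5, -0.8, -1.4]
grip_width: 0.358
gripper_force: 40.9
```

Request:
{"method": "drive_tool", "body": {"translation": [[0,0,0],[0,0,0],[0,0,0],[0,0,0],[0,0,0],[0,0,0],[0,0,0],[0,0,0]], "spin": [0,0,0,0,0,0,0,0], "hand": [1,1,1,1,1,1,1,1]}}

```text
time: 21.88
position: [0.5212, 0.1676, 0.2015]
orientation: [[0.975, -0.222, 0.0], [-0.222, -0.975, -0.0], [0.0, 0.0, -1.0]]
contact_force: [-0.3, 0.4, -1.1]
grip_width: 0.355
gripper_force: 40.9
```

Run:
```python
from h import *
np.set_printoptions(precision=4,suppress=True,linewidth=150)
im,c=grab('wrist','w9');s=robot.get_state();print(s['position'],s['orientation'][:,0],s['time'])
q=[(.478,.26),(.518,.44),(.616,.225),(.66,.41)]
print(proj(c,[[x,y,.09] for x,y in q]))
g=cv2.GaussianBlur(cv2.cvtColor(im,cv2.COLOR_BGR2GRAY),(3,3),0)
# profiles across near wall (rim plane), per y
for y in (.28,.31,.34,.37,.40):
    xs=np.arange(.45,.56,.0015);uv=proj(c,[[x,y,.09] for x in xs])
    ok=[(0<=u<639 and 0<=v<479) for u,v in uv]
    print(y,[(round(float(x),4),int(g[int(v+.5),int(u+.5)])) for x,(u,v),k in zip(xs,uv,ok) if k])
```

```text
[0.5213 0.1677 0.2015] [ 0.975  -0.2224  0.0001] 21.9333
[[ 204.8196  331.4401]
 [ -56.1118  333.812 ]
 [ 188.3241  123.1909]
 [-138.7007  117.5045]]
0.28 [(0.45, 14), (0.4515, 10), (0.453, 10), (0.4545, 15), (0.456, 15), (0.4575, 15), (0.459, 17), (0.4605, 95), (0.462, 170), (0.4635, 172), (0.465, 172), (0.4665, 170), (0.468, 171), (0.4695, 168), (0.471, 169), (0.4725, 169), (0.474, 169), (0.4755, 169), (0.477, 170), (0.4785, 169), (0.48, 170), (0.4815, 172), (0.483, 172), (0.4845, 174), (0.486, 175), (0.4875, 175), (0.489, 175), (0.4905, 174), (0.492, 174), (0.4935, 166), (0.495, 151), (0.4965, 157), (0.498, 148), (0.4995, 111), (0.501, 65), (0.5025, 56), (0.504, 61), (0.5055, 59), (0.507, 58), (0.5085, 62), (0.51, 65), (0.5115, 61), (0.513, 63), (0.5145, 64), (0.516, 64), (0.5175, 64), (0.519, 65), (0.5205, 65), (0.522, 65), (0.5235, 65), (0.525, 64), (0.5265, 65), (0.528, 65), (0.5295, 84), (0.531, 146), (0.5325, 156), (0.534, 158), (0.5355, 159), (0.537, 159), (0.5385, 156), (0.54, 156), (0.5415, 157), (0.543, 159), (0.5445, 156), (0.546, 156), (0.5475, 158), (0.549, 158), (0.55
[... 3174 characters left out ...]
2, 56), (0.5535, 53), (0.555, 56), (0.5565, 54), (0.558, 54), (0.5595, 55)]
0.4 [(0.45, 168), (0.4515, 169), (0.453, 168), (0.4545, 168), (0.456, 168), (0.4575, 168), (0.459, 168), (0.4605, 168), (0.462, 168), (0.4635, 167), (0.465, 168), (0.4665, 167), (0.468, 169), (0.4695, 169), (0.471, 168), (0.4725, 168), (0.474, 168), (0.4755, 169), (0.477, 169), (0.4785, 169), (0.48, 169), (0.4815, 169), (0.483, 169), (0.4845, 168), (0.486, 168), (0.4875, 169), (0.489, 169), (0.4905, 169), (0.492, 169), (0.4935, 169), (0.495, 169), (0.4965, 168), (0.498, 167), (0.4995, 168), (0.501, 168), (0.5025, 168), (0.504, 168), (0.5055, 168), (0.507, 168), (0.5085, 168), (0.51, 168), (0.5115, 169), (0.513, 170)]
```

Request:
{"method": "drive_tool", "body": {"translation": [[-0.003,-0.02,0],[-0.006,-0.048,0],[-0.009,-0.078,0],[-0.013,-0.108,0.006],[-0.016,-0.135,0.014],[-0.018,-0.155,0.024],[-0.0205,-0.167,0.033],[-0.0205,-0.171,0.0365]], "spin": [-0.016,-0.016,-0.016,-0.016,-0.016,-0.016,-0.016,-0.016], "hand": [1,1,1,1,1,1,1,1]}}

```text
time: 22.6
position: [0.5374, 0.3418, 0.1629]
orientation: [[0.979, -0.203, -0.003], [-0.203, -0.979, -0.0], [-0.003, 0.001, -1.0]]
contact_force: [-0.4, -0.6, -1.4]
grip_width: 0.359
gripper_force: 40.9
```

Request:
{"method": "drive_tool", "body": {"translation": [[0,0,0],[0,0,0],[0,0,0],[0,0,0],[0,0,0],[0,0,0],[0,0,0],[0,0,0]], "spin": [0,0,0,0,0,0,0,0], "hand": [1,1,1,1,1,1,1,1]}}

```text
time: 23.27
position: [0.5394, 0.3388, 0.1653]
orientation: [[0.978, -0.207, 0.0], [-0.207, -0.978, 0.0], [0.0, -0.0, -1.0]]
contact_force: [-0.4, 0.0, -0.4]
grip_width: 0.36
gripper_force: 40.9
```

Run:
```python
from h import *
np.set_printoptions(precision=4,suppress=True,linewidth=150)
im,c=grab('wrist','w10');s=robot.get_state();R=s['orientation'];P=s['position'];print(P,R[:,0],s['time'])
g=cv2.GaussianBlur(cv2.cvtColor(im,cv2.COLOR_BGR2GRAY),(3,3),0)
for ty in (-.075,-.065,-.055,.055,.065,.075):
    xs=np.arange(-.042,-.014,.001)
    W=[P+R@np.array([x,ty,P[2]-.09]) for x in xs];uv=proj(c,W)
    print(ty,uv[0].astype(int),[(round(float(x)*1000),int(g[int(v+.5),int(u+.5)])) for x,(u,v) in zip(xs,uv) if v<479 and 0<u<639])
for tx in (0,.03): # side walls along tool y
    ys=np.r_[np.arange(-.125,-.07,.003),np.arange(.07,.125,.003)]
    uv=proj(c,[P+R@np.array([tx,y,P[2]-.09]) for y in ys])
    print(tx,[(round(float(x)*1000),int(g[int(v+.5),int(u+.5)])) for x,(u,v) in zip(ys,uv) if 0<=v<479 and 0<u<639])
```

```text
[0.5393 0.3389 0.1652] [ 0.9784 -0.2068  0.0002] 23.3167
-0.075 [193 333] [(-42, 194), (-41, 195), (-40, 196), (-39, 199), (-38, 200), (-37, 199), (-36, 200), (-35, 200), (-34, 200), (-33, 199), (-32, 189), (-31, 163), (-30, 168), (-29, 173), (-28, 162), (-27, 130), (-26, 109), (-25, 73), (-24, 68), (-23, 68), (-22, 69), (-21, 69), (-20, 70), (-19, 70), (-18, 72), (-17, 74), (-16, 73), (-15, 67), (-14, 66)]
-0.065 [209 333] [(-42, 193), (-41, 194), (-40, 193), (-39, 194), (-38, 194), (-37, 194), (-36, 195), (-35, 195), (-34, 195), (-33, 194), (-32, 185), (-31, 164), (-30, 169), (-29, 174), (-28, 162), (-27, 131), (-26, 108), (-25, 73), (-24, 69), (-23, 72), (-22, 73), (-21, 69), (-20, 69), (-19, 70), (-18, 72), (-17, 76), (-16, 74), (-15, 74), (-14, 75)]
-0.055 [226 333] [(-42, 194), (-41, 193), (-40, 193), (-39, 193), (-38, 193), (-37, 193), (-36, 193), (-35, 194), (-34, 193), (-33, 193), (-32, 185), (-31, 163), (-30, 169), (-29, 174), (-28, 163), (-27, 130), (-26, 108), (-25, 72), (-24, 69), (-23, 69), (-22, 68), (-21, 68), (-20, 69), (-19, 71), (-18, 73), (-17, 75), (-16, 75), (-1
[... 1254 characters left out ...]
0), (-80, 71), (-77, 72), (-74, 72), (-71, 70), (70, 70), (73, 68), (76, 64), (79, 65), (82, 62), (85, 63), (88, 63), (91, 63), (94, 95), (97, 118), (100, 141), (103, 141), (106, 140), (109, 141), (112, 141), (115, 142), (118, 141), (121, 142), (124, 143)]
0.03 [(-125, 142), (-122, 143), (-119, 142), (-116, 139), (-113, 174), (-110, 199), (-107, 199), (-104, 177), (-101, 174), (-98, 74), (-95, 66), (-92, 70), (-89, 67), (-86, 69), (-83, 69), (-80, 70), (-77, 68), (-74, 70), (-71, 114), (70, 84), (73, 86), (76, 87), (79, 86), (82, 85), (85, 86), (88, 87), (91, 87), (94, 159), (97, 180), (100, 138), (103, 139), (106, 142), (109, 144), (112, 176), (115, 198), (118, 198), (121, 198), (124, 198)]
```

The bead lies at tool x −32 to −25.5 mm, centred at −28.8, parallel to the tool and centred in y. I'll lower.

Request:
{"method": "drive_tool", "body": {"translation": [[0,0,0.008],[0,0,0.022],[0,0,0.037],[0,0,0.05],[0,0,0.058],[0,0,0.063],[0,0,0.066],[0,0,0.067]], "spin": [0,0,0,0,0,0,0,0], "hand": [1,1,1,1,1,1,1,1]}}

```text
time: 23.98
position: [0.5393, 0.339, 0.0977]
orientation: [[0.978, -0.207, -0.0], [-0.207, -0.978, -0.0], [-0.0, 0.0, -1.0]]
contact_force: [-0.1, -0.4, -0.6]
grip_width: 0.354
gripper_force: 40.9
```

Request:
{"method": "drive_tool", "body": {"translation": [[0,0,0.004],[0,0,0.009],[0,0,0.014],[0,0,0.018],[0,0,0.021],[0,0,0.023],[0,0,0.024],[0,0,0.024]], "spin": [0,0,0,0,0,0,0,0], "hand": [1,1,1,1,1,1,1,1]}}

```text
time: 24.65
position: [0.5392, 0.3389, 0.0738]
orientation: [[0.978, -0.207, -0.0], [-0.207, -0.978, -0.0], [-0.0, 0.0, -1.0]]
contact_force: [0.1, -0.4, -0.6]
grip_width: 0.353
gripper_force: 40.9
```

Request:
{"method": "drive_tool", "body": {"translation": [[0,0,0.001],[0,0,0.002],[0,0,0.003],[0,0,0.0035],[0,0,0.0035],[0,0,0.0035],[0,0,0.0035],[0,0,0.0035]], "spin": [0,0,0,0,0,0,0,0], "hand": [1,1,1,1,1,1,1,1]}}

```text
time: 25.32
position: [0.5394, 0.3391, 0.0709]
orientation: [[0.978, -0.207, 0.0], [-0.207, -0.978, 0.0], [0.0, -0.0, -1.0]]
contact_force: [-1.4, -1.2, 4.3]
grip_width: 0.354
gripper_force: 41.4
```

Request:
{"method": "drive_tool", "body": {"translation": [[0,0,0],[0,0,0],[0,0,0],[0,0,0],[0,0,0],[0,0,0],[0,0,0],[0,0,0]], "spin": [0,0,0,0,0,0,0,0], "hand": [0.6,0.5,0.4,0.3,0.2,0.2,0.2,0.2]}}

```text
time: 25.98
position: [0.5393, 0.339, 0.0705]
orientation: [[0.978, -0.207, 0.0], [-0.207, -0.978, -0.0], [0.0, 0.0, -1.0]]
contact_force: [0.1, 0.4, -0.3]
grip_width: 0.803
gripper_force: 0.0
```

Request:
{"method": "drive_tool", "body": {"translation": [[0,0,-0.008],[0,0,-0.025],[0,0,-0.05],[0,0,-0.08],[0,0,-0.11],[0,0,-0.135],[0,0,-0.148],[0,0,-0.15]], "spin": [0,0,0,0,0,0,0,0], "hand": [0.2,0.2,0.2,0.2,0.2,0.2,0.2,0.2]}}

```text
time: 26.65
position: [0.5407, 0.34, 0.2246]
orientation: [[0.978, -0.207, 0.005], [-0.207, -0.978, 0.003], [0.005, -0.005, -1.0]]
contact_force: [0.5, -0.1, -0.0]
grip_width: 0.801
gripper_force: 0.0
```

Request:
{"method": "drive_tool", "body": {"translation": [[0,0,0],[0,0,0],[0,0,0],[0,0,0],[0,0,0],[0,0,0],[0,0,0],[0,0,0]], "spin": [0,0,0,0,0,0,0,0], "hand": [0.2,0.2,0.2,0.2,0.2,0.2,0.2,0.2]}}

```text
time: 27.32
position: [0.5392, 0.339, 0.2203]
orientation: [[0.978, -0.207, -0.0], [-0.207, -0.978, -0.0], [-0.0, 0.0, -1.0]]
contact_force: [0.1, -0.3, -0.1]
grip_width: 0.803
gripper_force: 0.0
```

Run:
```python
from h import *
np.set_printoptions(precision=4,suppress=True,linewidth=150)
im,c=grab('wrist','w11');s=robot.get_state();print(s['position'],s['time'])
g=im.max(2);m=(g<50).astype(np.uint8)
n,l,st,ce=cv2.connectedComponentsWithStats(m)
for i in range(1,n):
    if st[i,4]>300: print(st[i],ce[i])
print('expected sleeve top/foot centres',proj(c,[[.539,.339,.09],[.539,.339,.04]]))
im,c=grab('side','s2');g=im.max(2)
p=proj(c,[[.65,.029,.053],[.65,.029,.003]]);print(p)
m=(g<40).astype(np.uint8);n,l,st,ce=cv2.connectedComponentsWithStats(m)
for i in range(1,n):
    if 150<st[i,4]<3000 and 200<ce[i][1]<350: print('side',st[i],ce[i])
a=cv2.imread('pics/side0.png').astype(int);d=np.abs(a-im).sum(2)
for nm,pt in (('cup',(273,226)),('marker',(373,367)),('pip',(232,280))): print(nm,d[pt[1]-12:pt[1]+12,pt[0]-12:pt[0]+12].mean())
```

```text
[0.5393 0.339  0.2204] 27.3667
[ 602    0   20  108 1465] [611.2382  52.3809]
[ 24  20  22  33 306] [35.8529 36.4052]
[  0  53  36  28 680] [15.35   67.4368]
[   0   85   87  170 6370] [ 32.2096 166.0242]
[ 297  212   41   52 1162] [317.0568 240.2633]
[    0   258   640   222 59190] [284.8323 407.205 ]
[617 322  23  43 537] [629.9777 344.4693]
[ 32 371  35  38 470] [ 45.1979 388.2447]
expected sleeve top/foot centres [[316.7133 240.7535]
 [316.7428 222.9496]]
[[300.1053 243.6672]
 [300.537  262.0505]]
side [284 243  25  22 312] [300.359  253.1667]
side [123 282  15  39 252] [130.0873 300.2024]
side [491 290  33  43 212] [506.8585 311.8019]
side [253 325  17  20 206] [259.6408 332.767 ]
cup 352.94444444444446
marker 2.0572916666666665
pip 95.25
```

Run:
```python
from h import *
im,c=grab('scene','s3');a=cv2.imread('pics/scene0.png').astype(int);d=np.abs(a-im).sum(2)
for nm,pt in (('cup',(415,242)),('marker',(228,243)),('pip',(370,212))): print(nm,d[pt[1]-10:pt[1]+10,pt[0]-10:pt[0]+10].mean(),d[pt[1]-10:pt[1]+10,pt[0]-10:pt[0]+10].max())
s=robot.get_state();print(s['contact_force'],s['dq'].round(3));robot.close_job()
```

```text
cup 32.2725 57
marker 37.6675 60
pip 33.8825 54
[ 0.45226324 -0.34277413 -0.70535903] [ 0.002 -0.001  0.001  0.    -0.     0.001  0.002]
the job is handed in; nothing more can be done
```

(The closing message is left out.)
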